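# Fit the D cell in the tote light and hang it on the tote

## Task

Fit the D cell, the larger of the two loose cells, into the open bay of the tote light standing on the bench: press its flat end against the coil spring and roll its nub end down past the retaining lip, so that it lies fully home under the lip, and let go of it while the light still stands on the bench. Then hang the light by its own hook over the rim of the grey tote, on the long side next to it, so that it hangs upright on the outside of the tote, and let go. Leave the smaller cell, the scanner, the tape roll and the carton where they are.

Things in the scene. Friction and masses are not known exactly. Their poses are not given: they have to be found in the camera images.
- light: Tote light: grey plastic battery lamp, 0.55 kg, loose on rubber feet; a push over about 5 N along the bench slides it unless it is also pressed down. Origin: centre of underside. x along the cell bay towards the lip end, y from the steel hook (back) to the front, z up. Light frame, mm: base x -72..72, y -35.5..35.5, top z 24; blocks at both ends of the bay (|x| to 72, y -9.5..35.5) up to z 56.
- bay (a point): Where the centre of a seated cell lies: light x -4.75, y 13, z 40.5 mm; light's axes. The bay, open above: floor z 24, from spring block (x -52) to contact wall (x 26..32, z to 63). Beside the spring, x -52..-30, cheeks with inner faces 18.5 mm either side of y 13, z to 48; from x -30 on only low rails up to z 29, so there is room for fingers there: 28 mm between cell and hook strap.
- lip (a point): Middle of the top edge of the retaining lip, light x 21, y 13, z 63 mm; light's axes. The lip is a ledge 24 mm wide and 4 mm thick (z 59..63) on top of the contact wall (x 26), standing out 5 mm over the bay. A seated cell's body goes 3 mm under it, with 2 mm of play in height.
- hook (a point): Underside of the hook's bend, middle of its slot: light x 0, y -44.5, z 66 mm; light's axes. Rests on the tote rim when hung. Hook: steel strap 44 mm wide (x), 4 mm thick; rises at y -31.5..-35.5 to z 70, goes back level, comes down as a tongue (y -53.5..-57.5) to z 44, with a flared end to z 34, y -61. Slot 18 mm. The bend, 26 mm across (y), can be pinched from above.
- spring (a joint): How far the bay's coil spring (18 mm across, axis along the bay 16.5 mm over its floor) is pressed in, m: 0 = free, tip 24 mm out from the spring block (light x -28 mm); 0.0075 with a cell seated; 0.020 = solid. 350 N/m.
- d_cell: D cell, the larger loose cell, black sleeve with steel ends: 33 mm diameter, 61.5 mm long including the 2 mm nub (10 mm across), 0.14 kg; it lies on its side on the bench. Origin: its centre, half way of the 61.5 mm on its axis. x along its axis towards the nub.
- d_nub (a point): Tip of the D cell's nub, 30.75 mm from its centre.
- c_cell: Smaller C cell, same look, 26 mm diameter, 50 mm long, lying on its side; not wanted. Origin: its centre, x along its axis towards the nub.
- tote: Grey plastic tote, 600 x 400 x 200 mm high, fixed, open above, its long side next to the light. Origin: middle of that side's foot, under its outer face; x along the long side, y outward towards the light. Rim band 12 mm thick and 70 mm deep (z 130 to 200 mm), outer face at y = 0; below it the wall stands back 10 mm.
- rim (a point): Middle of the top face of the rim of the tote's long side next to the light, tote x 0, y -6, z 200 mm; axes as the tote's. The light may hang anywhere along this rim, short of the corners.
- scanner: Black hand-held scanner, about 190 x 70 mm, 35 mm high, lying on the bench. Origin: under the join of head and grip.
- tape: Roll of brown packing tape standing on its flat side, 96 mm outside diameter, 48 mm high. Origin: centre of its underside.
- carton: Closed cardboard carton 130 x 90 x 70 mm high. Origin: centre of its underside.
There are look-alikes about, which are no part of the job. Of the things shaped like the light, the grey one is meant.

How it is judged:
By the outcome, as a careful person would: the job done as asked, in the order asked, and still so for the second after the job is handed in, with the robot touching nothing.
It also fails if it takes over 61 s, if anything falls off the work surface, if the arm or the gripper's body presses on something with over 40 N, if the wrist force passes 120 N, or if a joint passes its speed limit or range.

## Robot

A 7-joint arm with a two-finger parallel gripper is mounted at the origin on the work surface. World frame = base frame: x ahead of the robot, y to its left, z up, the work surface at z = 0. Lengths are in m, angles in rad, forces in N, time in s.
With the tool pointing down it reaches from about 0.4 to 0.875 m from the base axis. Payload 19.3 kg.
Tool frame: the origin (TCP) lies midway between the tips of the shut fingers; the grasp point (between the pads) lies 19 mm behind it (bot.pinch_z is the distance from the TCP to the grasp point, in m); z points along the fingers, y is the line along which they close (so a half turn about z gives the same grasp; the last joint's range is limited). The gripper opens to 85 mm and grips with 20 to 120 N. Pads are 22 mm wide; open, the fingers measure 114 mm over their backs; the gripper's body (76 mm by 85 mm) begins 54 mm behind the grasp point. The pads swing forward as they close: fully open they stand 13 mm farther back than shut.
Start: joints at [-1.411, 0.521, -0.036, 1.599, 0.021, 1.021, -0.113], TCP at [0.142, 0.609, 0.231] pointing down, gripper open.
Joint ranges: [-2.91, 2.91], [-0.3, 2.13], [-1.5, 1.42], [0.17, 2.43], [-1.26, 4.41], [0.16, 1.93], [-2.52, 2.52]. Speed limits (rad/s): [1.89, 1.89, 2.39, 2.39, 3.01, 3.01, 3.01].

## Interface

Orientations are given as [roll, pitch, yaw] about the fixed x, y, z axes, in that order (R = Rz(yaw) Ry(pitch) Rx(roll)).
In Python, from workcell import observe, viewer, bot gives the robot as it stands. The module is installed in compiled form; this text tells all that it offers.
- The arm moves only by the tool play_rows, never from a script. Its argument "motion" is a list of rows, each a list of 7 numbers: the shift along the tool's x, y, z in cm, then the turn, a rotation vector about the tool's x, y, z in rad, then the opening, from -1 (shut) to 1 (fully open), so that 0 is half open. A call has exactly 5 rows; each row is the pose to reach, as a shift and turn from the pose commanded when the call began, along the tool's axes at that moment; what a row does not reach only later rows make up. A row lasts 1/10 s, in which the tool goes at most 50 mm and 8.59 degrees, less where a joint would pass 70% of its speed; a pose out of reach is approached as far as the arm can. A call with a gripper value outside its range is refused whole. The fingers move at their own pace and stop on an object; "squeeze" is the grip in N (left out, the last holds). Time passes only in rows, so rows that repeat a pose let the fingers close, or fill a call up. It gives the time, the measured TCP pose, the force, the opening and the grip force at its end, in the units of the state.
- observe(): the state, without advancing time (a new reading comes with each control period).
- viewer.grab_frame(name): name is "scene" or "top"; returns (picture, depth): 420x560x3 uint8, red, green, blue; 420x560 float32, m along the optical axis (not along the pixel's ray), 0 where there is no reading.
- viewer.camera_info(name): a dict with "fx", "fy", "cx", "cy" (pixels), "k1" (the pictures are not rectified: a ray, as slopes to the right and down, at radius r is drawn at 1 + k1 r^2 times it, then the intrinsics apply), "R" (3x3) and "t" (3): a world point X has camera coordinates R X + t. Camera axes: x right, y down, z forward; pixel columns grow to the right and rows downward; lengths in m; the calibration is good to about 2 mm. A picture is of the moment at which its call begins. camera_info takes no time and is no camera call.
- bot.job_done(): hands the job in; it is judged then, once.
The state is a dict: "clock": time; "qpos": joint angles; "qd": joint speeds; "joint_efforts": joint torques, N m; "position": TCP position; "tool_rot": TCP orientation; "force": force on the tool from outside, world axes, zero at the start; "moment": the same for the moment, N m; "grip_width": finger opening in m; "finger_force": force on a finger pad.
Only numpy, scipy, OpenCV 4.12 (cv2) and the standard library are available. Lean on these libraries where they do the work, as an engineer would, in place of code of your own. Each camera call takes 0.05 s, during which the arm holds its last target. There are 200 camera calls.

## Working session

There is one attempt and no reset: what is moved stays moved. The work goes in short steps, Python scripts to look and compute and a tool call to move; the robot and the scene stay as the last step left them, time stands still between calls to the robot, and variables do not carry over. Pictures are saved under pics/ and viewed, at most 10 in all, crops included, and the job is handed in when it is done.

Besides the shell and the picture viewer there is one more tool, called after ">>>" by a JSON object that holds its "op" and its "data", one argument or row to a line. play_rows: Moves the arm, as the interface text tells. Its arguments: {"type":"object","properties":{"motion":{"type":"array"},"squeeze":{"type":"number"}},"required":["motion"]}

```bash
mkdir -p pics; cat > h.py <<'E'
import numpy as np, cv2
from workcell import observe, viewer, bot
from scipy.spatial.transform import Rotation as Ro
def grab(n,save=None):
    p,d=viewer.grab_frame(n)
    if save: cv2.imwrite(f'pics/{save}.png',p[:,:,::-1])
    return p,d,cloud(n,d)
def cloud(n,d):
    c=viewer.camera_info(n); h,w=d.shape
    u,v=np.meshgrid(np.arange(w),np.arange(h))
    K=np.array([[c['fx'],0,c['cx']],[0,c['fy'],c['cy']],[0,0,1.]])
    s=cv2.undistortPoints(np.stack([u,v],-1).reshape(-1,1,2).astype(np.float64),K,np.array([c['k1'],0,0,0.])).reshape(h,w,2)
    X=np.concatenate([s*d[...,None],d[...,None]],-1)
    return (X-np.array(c['t']))@np.array(c['R'])   # R^T (X-t)
def st():
    o=observe(); print('t',round(o['clock'],2),'p',np.round(o['position'],4),'rpy',np.round(o['tool_rot'],3),'F',np.round(o['force'],1),'w',round(o['grip_width'],4),'ff',o['finger_force'],'q',np.round(o['qpos'],2)); return o
def rel(o,p,rpy):
    "shift cm + rotvec in tool axes"
    R=Ro.from_euler('xyz',o['tool_rot']); T=Ro.from_euler('xyz',rpy)
    print('row',np.round(100*R.inv().apply(np.array(p)-o['position']),2),np.round((R.inv()*T).as_rotvec(),3))
E
python3 - <<'E'
from h import *
o=st(); print(bot.pinch_z)
for n in('scene','top'):
    p,d,X=grab(n,n+'0'); c=viewer.camera_info(n); print(n,-np.array(c['R']).T@c['t'],c['fx']); np.savez(f'{n}0.npz',p=p,d=d,X=X)
a=cv2.imread('pics/scene0.png');b=cv2.imread('pics/top0.png')
E
```

```text
t 0.0 p [0.1423 0.6082 0.2307] rpy [-3.14   0.     2.912] F [ 0.1 -0.6 -0.6] w 0.0855 ff 0.0 q [-1.41  0.52 -0.04  1.6   0.02  1.02 -0.11]
0.0187
scene [1.19267939 0.55847733 1.11579707] 440.68949189376536
top [0.53887201 0.13556183 0.98302161] 415.8950071338603
```

View pics/scene0.png

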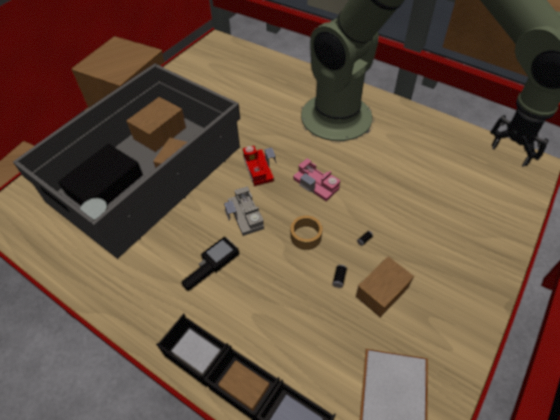

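View pics/top0.png

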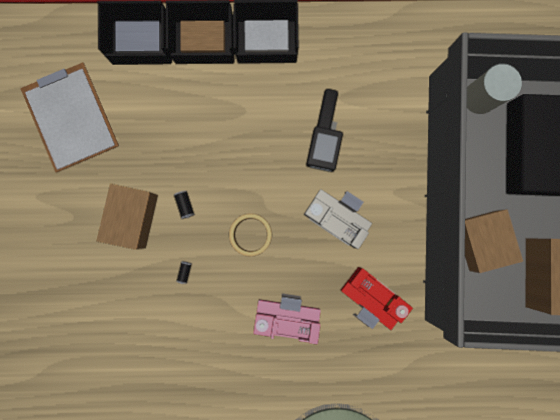

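The grey light is at top (338,219). Its look-alikes are red at (377,298) and pink at (287,321). The D cell candidates are (184,204), which is larger, and (184,271), which is the smaller C cell. I'll check both choices in one close crop and measure.

```bash
cat > m.py <<'E'
from h import *
z=np.load('top0.npz');p,d,X=z['p'],z['d'],z['X']
s=np.load('scene0.npz')
f=lambda p,u0,u1,v0,v1,w,h:cv2.resize(p[v0:v1,u0:u1,::-1],(w,h),interpolation=cv2.INTER_CUBIC)
a=f(p,295,385,180,255,480,400)
b=f(p,160,210,185,290,190,400)
c=f(s['p'],220,275,180,240,220,200)
e=f(s['p'],325,380,225,290,180,200)
out=np.zeros((600,680,3),np.uint8);out[:400,:480]=a;out[:400,480:670]=b;out[400:,:220]=c;out[400:,220:400]=e
cv2.imwrite('pics/crop.png',cv2.convertScaleAbs(out,alpha=1.5))
def sub(X,u0,u1,v0,v1,lo,hi):
    Y=X[v0:v1,u0:u1].reshape(-1,3);return Y[(Y[:,2]>lo)&(Y[:,2]<hi)]
for nm,bx in(('D',(165,205,182,225)),('C',(168,200,255,290))):
    Y=sub(X,*bx,.008,.06); r=cv2.minAreaRect((Y[:,:2]*1000).astype(np.float32)); print(nm,len(Y),np.percentile(Y[:,2],[50,95,100]),r)
print('bench z',np.median(X[230:260,50:90,2]))
for lo,hi in((.015,.03),(.048,.058),(.059,.066),(.066,.08)):
    Y=sub(X,298,380,182,255,lo,hi);print(lo,len(Y),Y.mean(0) if len(Y) else'',cv2.minAreaRect((Y[:,:2]*1000).astype(np.float32)) if len(Y)>3 else'')
# tote rim
Y=sub(X,420,480,60,330,.19,.21); print('rim',len(Y),Y.mean(0),Y.min(0),Y.max(0)); 
e=[]
for xx in np.arange(Y[:,0].min()+.03,Y[:,0].max()-.03,.03):
    q=Y[abs(Y[:,0]-xx)<.01]; 
    if len(q)>3:e.append((xx,q[:,1].max(),q[:,1].min(),np.median(q[:,2])))
print(np.round(e,4))
E
python3 m.py
```

```text
D 383 [0.0300548  0.03486595 0.03634665] ((606.2376708984375, 348.2427062988281), (61.762577056884766, 32.59025192260742), 17.51068687438965)
C 242 [0.02342026 0.02736313 0.03035312] ((450.2108459472656, 349.24102783203125), (25.082048416137695, 50.00813293457031), 75.50071716308594)
bench z 0.0005780039421878947
0.015 1223 [ 0.57020838 -0.0157373   0.02375732] ((569.074462890625, -8.059120178222656), (146.1381378173828, 73.97879028320312), 55.898555755615234)
0.048 535 [0.564333   0.00476072 0.05223099] ((568.9973754882812, -7.7080078125), (145.38755798339844, 68.51237487792969), 56.28788375854492)
0.059 102 [0.57885425 0.0157918  0.0626528 ] ((588.3214721679688, 4.484195709228516), (47.591819763183594, 84.37025451660156), 26.00832176208496)
0.066 236 [ 0.60672316 -0.03500599  0.06966126] ((606.8779907226562, -35.06660461425781), (43.30666732788086, 26.53277587890625), 55.11695861816406)
rim 2137 [ 0.607558   -0.21645012  0.19802026] [ 0.35561138 -0.23518755  0.19000406] [ 0.86915311 -0.19882798  0.20426452]
[[ 0.3856 -0.2    -0.2125  0.1987]
 [ 0.4156 -0.2019 -0.2134  0.199 ]
 [ 0.4456 -0.2031 -0.2146  0.1987]
 [ 0.4756 -0.2051 -0.218   0.199 ]
 [ 0.5056 -0.2061 -0.2191  0.1988]
 [ 0.5356 -0.2081 -0.221   0.1987]
 [ 0.5656 -0.2095 -0.2212  0.1988]
 [ 0.5956 -0.2103 -0.2226  0.1985]
 [ 0.6256 -0.2126 -0.2259  0.1988]
 [ 0.6556 -0.2139 -0.2263  0.1987]
 [ 0.6856 -0.2153 -0.2271  0.1989]
 [ 0.7156 -0.2168 -0.2282  0.1988]
 [ 0.7456 -0.2179 -0.2293  0.1988]
 [ 0.7756 -0.2198 -0.2327  0.1989]
 [ 0.8056 -0.2212 -0.2339  0.1987]
 [ 0.8356 -0.2234 -0.2345  0.1984]]
```

View pics/crop.png

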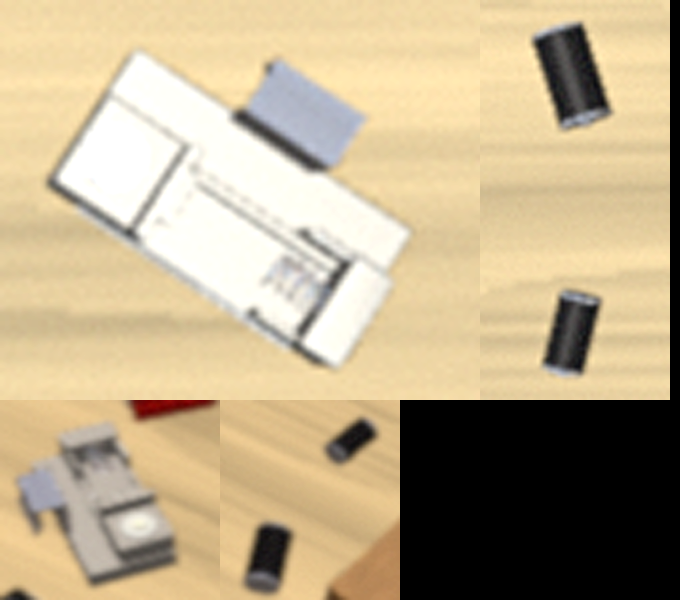

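Crop: the grey light's hook is to the upper right and its spring is at the lower-right end, so light +x points up-left in the image. The larger cell at top (184,204) is the D. I can't make out the nub yet. Next I'll refine the light pose and zoom in on the D cell's ends.

```bash
cat > fit.py <<'E'
from h import *
from scipy.optimize import minimize
def model(q):
    x,y=q[:,0],q[:,1]; h=np.zeros(len(q))
    h[(abs(x)<72)&(abs(y)<35.5)]=24
    h[(x>-72)&(x<-52)&(y>-9.5)&(y<35.5)]=56
    h[(x>32)&(x<72)&(y>-9.5)&(y<35.5)]=56
    h[(x>21)&(x<32)&(abs(y-13)<12)]=63
    h[(abs(x)<22)&(y>-57.5)&(y<-31.5)]=70
    return h
def fitlight(Xs,g):
    P=[]
    for X in Xs:
        Y=X.reshape(-1,3)*1000; Y=Y[np.hypot(Y[:,0]-g[0],Y[:,1]-g[1])<110]; P.append(Y)
    P=np.concatenate(P)
    off=np.stack(np.meshgrid([-1.5,0,1.5],[-1.5,0,1.5]),-1).reshape(-1,2)
    def cost(s):
        c,sn=np.cos(s[2]),np.sin(s[2]);R=np.array([[c,-sn],[sn,c]])
        q=(P[:,:2]-s[:2])@R
        r=np.mean([np.minimum(abs(model(q+o)-P[:,2]),12) for o in off],0)
        return r.mean()
    best=None
    for dx in(-3,0,3):
        for dy in (-3,0,3):
            s0=np.array([g[0]+dx,g[1]+dy,g[2]])
            r=minimize(cost,s0,method='Nelder-Mead',options=dict(initial_simplex=s0+np.array([[0,0,0],[4,0,0],[0,4,0],[0,0,.05]]),xatol=.02,fatol=1e-4))
            if best is None or r.fun<best.fun:best=r
    return best.x,best.fun
E
python3 - <<'E'
from fit import *
t=np.load('top0.npz');s=np.load('scene0.npz')
g=(569,-8,.98)
print('top',fitlight([t['X']],g));print('scene',fitlight([s['X']],g))
# D cell: scene cloud extents along axis
for n,z in(('top',t),('scene',s)):
    Y=z['X'].reshape(-1,3)*1000;Y=Y[(np.hypot(Y[:,0]-606,Y[:,1]-348)<42)&(Y[:,2]>6)&(Y[:,2]<40)]
    r=cv2.minAreaRect(Y[:,:2].astype(np.float32));print(n,len(Y),r,Y[:,2].max())
    a=np.deg2rad(17.5);u=np.array([np.cos(a),np.sin(a)]);w=np.array([-u[1],u[0]])
    q=Y[:,:2]-[606.2,348.2];al,la=q@u,q@w
    for lo,hi in((-16,-8),(-4,4),(8,16)):
        k=(la>lo)&(la<hi);print(lo,np.round([al[k].min(),al[k].max()],1))
f=lambda p,u0,u1,v0,v1,w,h:cv2.resize(p[v0:v1,u0:u1,::-1],(w,h),interpolation=cv2.INTER_CUBIC)
a=f(t['p'],168,200,186,222,400,450);b=f(s['p'],325,357,258,294,400,450)
cv2.imwrite('pics/cell.png',cv2.convertScaleAbs(np.hstack([a,b]),alpha=1.8))
E
```

```text
top (array([569.86619262,  -9.77681425,   0.97150608]), np.float64(2.2873210334265566))
scene (array([566.06697771, -10.32708695,   0.98846716]), np.float64(3.6631725424896313))
top 384 ((606.2376708984375, 348.2427062988281), (61.762577056884766, 32.59025192260742), 17.51068687438965) 36.34664554946649
-16 [-29.   30.9]
-4 [-30.8  30.4]
8 [-28.6  30. ]
scene 260 ((607.6497802734375, 344.513671875), (61.79670715332031, 41.533687591552734), 15.92896842956543) 37.754940991834026
-16 [-28.9  30.2]
-4 [-30.5  31.2]
8 [-27.9  31.6]
```

View pics/cell.png

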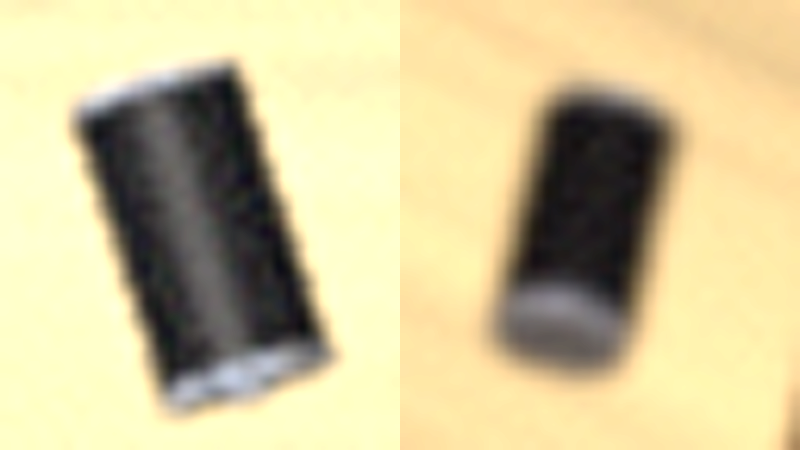

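The top view shows a bright stepped end at the lower (−x) side, and the extents stick out about 2 mm at mid-axis there. The scene view shows a plain disc at +x. So the nub points to 197.5°. I'll move to hover over the D cell.

```bash
python3 - <<'E'
from h import *
o=st(); rel(o,[.606,.348,.15],[np.pi,0,np.deg2rad(197.5)]); 
E
```

```text
t 0.1 p [0.1423 0.6083 0.2308] rpy [-3.141  0.     2.912] F [-0.8 -0.1 -1.7] w 0.0856 ff 0.0 q [-1.41  0.52 -0.04  1.6   0.02  1.02 -0.11]
row [-51.08 -14.77   8.1 ] [-0.001 -0.    -0.535]
```

>>> {"op": "play_rows", "data": {
  "motion": [
    [-4.5,-1.3,0.7,0,0,-0.06,0],
    [-9,-2.6,1.4,0,0,-0.12,0],
    [-13.5,-3.9,2.1,0,0,-0.18,0],
    [-18,-5.2,2.8,0,0,-0.24,0],
    [-22.5,-6.5,3.5,0,0,-0.3,0]
  ],
  "squeeze": 60
}}

```text
clock: 0.6
position: [0.348, 0.4927, 0.1959]
tool_rot: [-3.141, -0.0, -3.069]
force: [1.6, 0.9, 0.1]
grip_width: 0.043
finger_force: 0.0
```

```bash
python3 - <<'E'
from h import *
o=st(); rel(o,[.606,.348,.15],[np.pi,0,np.deg2rad(197.5)]); 
E
```

```text
t 0.6 p [0.348  0.4927 0.1959] rpy [-3.141 -0.    -3.069] F [1.6 0.9 0.1] w 0.043 ff 0.0 q [-1.    0.53 -0.08  1.69  0.05  0.93  0.55]
row [-24.68 -16.31   4.59] [-0.    -0.    -0.233]
```

>>> {"op": "play_rows", "data": {
  "motion": [
    [-4.5,-3,0.8,0,0,-0.05,0.4],
    [-9,-6,1.6,0,0,-0.1,0.4],
    [-13.5,-9,2.5,0,0,-0.14,0.4],
    [-18,-12,3.4,0,0,-0.19,0.4],
    [-22,-15,4.6,0,0,-0.235,0.4]
  ]
}}

```text
clock: 1.1
position: [0.5614, 0.3691, 0.1543]
tool_rot: [3.141, 0.0, -2.834]
force: [-0.3, 0.9, 0.3]
grip_width: 0.0597
finger_force: 0.0
```

>>> {"op": "play_rows", "data": {
  "motion": [
    [0,0,0,0,0,0,0.4],
    [0,0,0,0,0,0,0.4],
    [0,0,0,0,0,0,0.4],
    [0,0,0,0,0,0,0.4],
    [0,0,0,0,0,0,0.4]
  ]
}}

```text
clock: 1.6
position: [0.559, 0.3713, 0.155]
tool_rot: [3.141, 0.0, -2.835]
force: [1.0, -0.1, 0.0]
grip_width: 0.06
finger_force: 0.0
```

```bash
python3 - <<'E'
from h import *
o=st(); rel(o,[.606,.348,.003],[np.pi,0,np.deg2rad(197.5)]); 
E
```

```text
t 1.6 p [0.559  0.3713 0.155 ] rpy [ 3.141  0.    -2.835] F [ 1.  -0.1  0. ] w 0.06 ff 0.0 q [-0.6   0.68 -0.11  1.53  0.09  0.94  1.13]
row [-3.77 -3.65 15.2 ] [0.    0.    0.001]
```

>>> {"op": "play_rows", "data": {
  "motion": [
    [-2,-2,2,0,0,0,0.4],
    [-3.8,-3.65,5,0,0,0,0.4],
    [-3.8,-3.65,9.5,0,0,0,0.4],
    [-3.8,-3.65,13,0,0,0,0.4],
    [-3.8,-3.65,15.2,0,0,0,0.4]
  ]
}}

```text
clock: 2.1
position: [0.6055, 0.3468, -0.0001]
tool_rot: [-3.141, -0.003, -2.836]
force: [0.4, 0.2, 0.4]
grip_width: 0.0598
finger_force: 0.0
```

>>> {"op": "play_rows", "data": {
  "motion": [
    [0,0,0,0,0,0,0.4],
    [0,0,0,0,0,0,-0.6],
    [0,0,0,0,0,0,-0.6],
    [0,0,0,0,0,0,-0.6],
    [0,0,0,0,0,0,-0.6]
  ],
  "squeeze": 60
}}

```text
clock: 2.6
position: [0.6079, 0.3477, 0.0048]
tool_rot: [3.141, 0.003, -2.836]
force: [-1.2, -0.1, 8.9]
grip_width: 0.0309
finger_force: 59.4
```

```bash
python3 - <<'E'
from h import *
o=st(); rel(o,[.606,.348,.003],[np.pi,0,np.deg2rad(197.5)]); 
E
```

```text
t 2.6 p [0.6079 0.3477 0.0048] rpy [ 3.141e+00  3.000e-03 -2.836e+00] F [-1.2 -0.1  8.9] w 0.0309 ff 59.43451702594757 q [-0.55  0.91 -0.1   1.5   0.11  0.73  1.19]
row [0.17 0.08 0.18] [ 0.001  0.003 -0.   ]
```

>>> {"op": "play_rows", "data": {
  "motion": [
    [0,0,0,0,0,0,0.2],
    [0,0,0,0,0,0,0.2],
    [0,0,0.4,0,0,0,0.2],
    [0,0,0.7,0,0,0,0.2],
    [0,0,0.7,0,0,0,0.2]
  ]
}}

```text
clock: 3.1
position: [0.6071, 0.347, -0.0032]
tool_rot: [-3.142, 0.0, -2.837]
force: [-7.8, -4.1, 23.1]
grip_width: 0.0514
finger_force: 11.6
```

>>> {"op": "play_rows", "data": {
  "motion": [
    [0,0,0,0,0,0,-0.6],
    [0,0,0,0,0,0,-0.6],
    [0,0,0,0,0,0,-0.6],
    [0,0,0,0,0,0,-0.6],
    [0,0,0,0,0,0,-0.6]
  ]
}}

```text
clock: 3.6
position: [0.6096, 0.3486, -0.0005]
tool_rot: [3.14, 0.006, -2.836]
force: [-2.8, -1.9, 44.3]
grip_width: 0.0316
finger_force: 79.7
```

```bash
python3 - <<'E'
from h import *
o=st()
E
```

```text
t 3.6 p [ 6.096e-01  3.486e-01 -5.000e-04] rpy [ 3.14   0.006 -2.836] F [-2.8 -1.9 44.3] w 0.0316 ff 79.73073604283854 q [-0.55  0.91 -0.1   1.5   0.12  0.72  1.19]
```

>>> {"op": "play_rows", "data": {
  "motion": [
    [0,0,-0.2,0,0,0,0],
    [0,0,-0.5,0,0,0,0],
    [0,0,-1.0,0,0,0,0],
    [0,0,-1.3,0,0,0,0],
    [0,0,-1.3,0,0,0,0]
  ]
}}

```text
clock: 4.1
position: [0.6071, 0.347, 0.009]
tool_rot: [3.142, 0.0, -2.836]
force: [-0.0, 0.1, -0.1]
grip_width: 0.0426
finger_force: 0.0
```

```bash
python3 - <<'E'
from h import *
o=st()
E
```

```text
t 4.1 p [0.6071 0.347  0.009 ] rpy [ 3.142  0.    -2.836] F [-0.   0.1 -0.1] w 0.0426 ff 0.0 q [-0.55  0.9  -0.1   1.5   0.11  0.74  1.19]
```

>>> {"op": "play_rows", "data": {
  "motion": [
    [0,0,0,0,0,0,-0.6],
    [0,0,0,0,0,0,-0.6],
    [0,0,0,0,0,0,-0.6],
    [0,0,0,0,0,0,-0.6],
    [0,0,0,0,0,0,-0.6]
  ]
}}

```text
clock: 4.6
position: [0.607, 0.347, 0.0089]
tool_rot: [3.142, 0.0, -2.836]
force: [-1.2, -0.8, 7.0]
grip_width: 0.0309
finger_force: 58.9
```

```bash
python3 - <<'E'
from h import *
o=st()
E
```

```text
t 4.6 p [0.607  0.347  0.0089] rpy [ 3.142  0.    -2.836] F [-1.2 -0.8  7. ] w 0.0309 ff 58.91539692878723 q [-0.55  0.9  -0.1   1.5   0.11  0.74  1.19]
```

```bash
cat > plan.py <<'E'
from h import *
L=np.array([.5690,-.0100,.975])   # light x,y,yaw
CZ,CX=-.0076,.0004                 # cell centre in tool frame (z, x)
def w2(l,p):
    c,s=np.cos(l[2]),np.sin(l[2]); return np.array([l[0]+c*p[0]-s*p[1],l[1]+s*p[0]+c*p[1],p[2]])
def target(th,xb,cc,l=None,yoff=0):
    "th deg; xb (mm) lower flat corner light x; cc (mm) its height over bay floor -> TCP pos, rpy"
    l=L if l is None else l; t=np.deg2rad(th)
    c=np.array([xb+30.75*np.cos(t)-16.5*np.sin(t),13+yoff,24+cc+30.75*np.sin(t)+16.5*np.cos(t)])/1000
    rpy=[np.pi,-t,l[2]]; R=Ro.from_euler('xyz',rpy)
    return w2(l,c)-R.apply([CX,0,CZ]),rpy
E
python3 - <<'E'
from plan import *
o=st(); p,r=target(0,-40,0); print(p)
p,r=target(38,-26,120); print(p); rel(o,p,r)
E
```

```text
t 4.6 p [0.607  0.347  0.0089] rpy [ 3.142  0.    -2.836] F [-1.2 -0.8  7. ] w 0.0309 ff 58.91539692878723 q [-0.55  0.9  -0.1   1.5   0.11  0.74  1.19]
[ 0.5528246  -0.01069214  0.0329    ]
[ 0.55399562 -0.00896494  0.16969862]
row [ 15.75 -32.36 -16.08] [-0.812  0.282  2.358]
```

>>> {"op": "play_rows", "data": {
  "motion": [
    [0,0,-2,0,0,0,-0.6],
    [0,0,-6,0,0,0,-0.6],
    [0,0,-11,0,0,0.1,-0.6],
    [0,0,-16,0,0,0.24,-0.6],
    [0,0,-19,0,0,0.38,-0.6]
  ]
}}

```text
clock: 5.1
position: [0.6077, 0.3474, 0.2042]
tool_rot: [3.138, 0.003, 3.061]
force: [1.3, 0.3, -1.1]
grip_width: 0.0308
finger_force: 59.8
```

```bash
python3 - <<'E'
from plan import *
o=st(); p,r=target(0,-40,0); print(p)
p,r=target(0,-26,160); print(p); rel(o,p,r)
E
```

```text
t 5.1 p [0.6077 0.3474 0.2042] rpy [3.138e+00 3.000e-03 3.061e+00] F [ 1.3  0.3 -1.1] w 0.0308 ff 59.84194815158844 q [-0.6   0.67 -0.    1.41  0.    1.06  0.88]
[ 0.5528246  -0.01069214  0.0329    ]
[0.56068096 0.00089569 0.1929    ]
row [  1.9  -34.92   1.01] [ 5.000e-03 -2.000e-03  2.086e+00]
```

>>> {"op": "play_rows", "data": {
  "motion": [
    [0.1,-2,0,0,0,0.14,-0.6],
    [0.2,-4.4,0,0,0,0.28,-0.6],
    [0.4,-6.8,0,0,0,0.42,-0.6],
    [0.5,-9.2,0,0,0,0.56,-0.6],
    [0.6,-11.6,0,0,0,0.7,-0.6]
  ]
}}

```text
clock: 5.6
position: [0.592, 0.2308, 0.1999]
tool_rot: [3.141, -0.0, 2.361]
force: [-0.0, -0.6, -0.9]
grip_width: 0.0307
finger_force: 59.9
```

```bash
python3 - <<'E'
from plan import *
o=st()
p,r=target(0,-26,160); rel(o,p,r)
E
```

```text
t 5.6 p [0.592  0.2308 0.1999] rpy [ 3.141 -0.     2.361] F [-0.  -0.6 -0.9] w 0.0307 ff 59.94720697402954 q [-0.58  0.58  0.17  1.61 -0.12  0.96  0.42]
row [-13.96 -18.54   0.68] [ 0.000e+00 -1.000e-03  1.386e+00]
```

>>> {"op": "play_rows", "data": {
  "motion": [
    [-1.4,-1.9,0,0,0,0.14,-0.6],
    [-2.8,-3.8,0,0,0,0.28,-0.6],
    [-4.2,-5.6,0,0,0,0.42,-0.6],
    [-5.6,-7.5,0,0,0,0.56,-0.6],
    [-7,-9.3,0,0,0,0.7,-0.6]
  ]
}}

```text
clock: 6.1
position: [0.5769, 0.1155, 0.1998]
tool_rot: [3.141, -0.001, 1.661]
force: [0.5, -1.1, -0.6]
grip_width: 0.0309
finger_force: 60.0
```

```bash
python3 - <<'E'
from plan import *
o=st()
p,r=target(0,-26,160); rel(o,p,r)
E
```

```text
t 6.1 p [0.5769 0.1155 0.1998] rpy [ 3.141e+00 -1.000e-03  1.661e+00] F [ 0.5 -1.1 -0.6] w 0.0309 ff 59.97858703136444 q [-0.55  0.52  0.36  1.75 -0.23  0.91 -0.  ]
row [-11.27  -2.65   0.68] [ 0.    -0.001  0.686]
```

>>> {"op": "play_rows", "data": {
  "motion": [
    [-2.2,-0.5,0,0,0,0.14,-0.6],
    [-4.5,-1,0,0,0,0.28,-0.6],
    [-6.7,-1.6,0,0,0,0.42,-0.6],
    [-9,-2.1,0,0,0,0.56,-0.6],
    [-11.3,-2.7,0.5,0,0,0.686,-0.6]
  ]
}}

```text
clock: 6.6
position: [0.5613, 0.0007, 0.1951]
tool_rot: [3.141, -0.002, 0.975]
force: [-0.3, -0.1, -1.5]
grip_width: 0.0313
finger_force: 60.0
```

>>> {"op": "play_rows", "data": {
  "motion": [
    [0,0,0,0,0.12,0,-0.6],
    [0,0,0,0,0.26,0,-0.6],
    [0,0,0,0,0.4,0,-0.6],
    [0,0,0,0,0.54,0,-0.6],
    [0,0,0,0,0.663,0,-0.6]
  ]
}}

```text
clock: 7.1
position: [0.561, 0.0021, 0.1949]
tool_rot: [-3.14, -0.617, 0.983]
force: [-0.5, 0.7, -2.9]
grip_width: 0.031
finger_force: 59.9
```

```bash
python3 - <<'E'
from plan import *
o=st()
p,r=target(38,-26,110); rel(o,p,r)
for n in('scene','top'):
    p,d,X=grab(n); np.savez(f'{n}1.npz',p=p,d=d,X=X)
    R=Ro.from_euler('xyz',o['tool_rot']); 
    q=R.inv().apply(X.reshape(-1,3)-o['position']).reshape(X.shape)*1000 # tool frame mm
    k=(d>0)&(abs(q[...,0])<36)&(abs(q[...,1])<22)&(abs(q[...,2]+7.6)<22)
    v,u=np.where(k); print(n,k.sum(),u.min(),u.max(),v.min(),v.max())
    Y=q[k]; print(np.round(np.percentile(Y,[1,50,99],axis=0),1))
u0,v0=280,210
s=np.load('scene1.npz')['p'];t=np.load('top1.npz')['p']
a=cv2.resize(s[130:260,170:310,::-1],(400,371));b=cv2.resize(t[140:270,270:410,::-1],(400,371))
cv2.imwrite('pics/hover.png',cv2.convertScaleAbs(np.hstack([a,b]),alpha=1.5))
E
```

```text
t 7.1 p [0.561  0.0021 0.1949] rpy [-3.14  -0.617  0.983] F [-0.5  0.7 -2.9] w 0.031 ff 59.92271661758423 q [ 0.13  0.44  0.1   2.06 -1.08  0.71  0.51]
row [-3.11  0.04  2.11] [-0.007  0.046  0.006]
scene 196 236 253 163 179
[[-19.3 -21.  -28. ]
 [ 26.4   1.4 -14.7]
 [ 34.1  20.9   6.2]]
top 587 335 366 208 234
[[-32.  -20.6 -28.1]
 [  7.6   1.  -21. ]
 [ 27.7  20.3   4.5]]
```

View pics/hover.png

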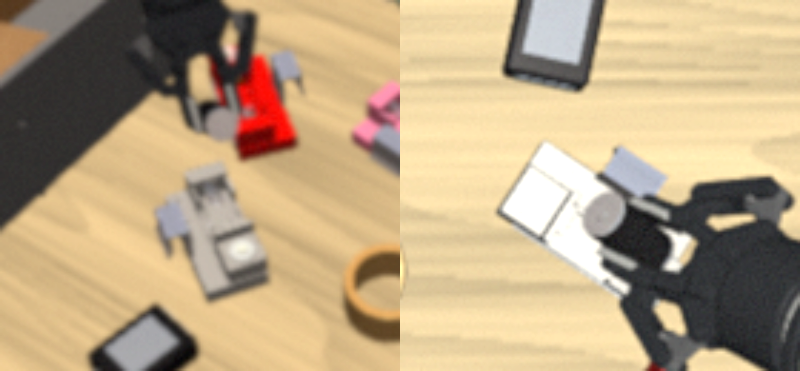

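The scene view shows the cell's lifted end as a disc at crop (218,120), and the top view shows it at crop (603,213). I'll check numerically whether the disc has the 2 mm nub, and measure the camera-to-robot offsets from the held cell.

```bash
cat > m2.py <<'E'
from plan import *
import sys
from scipy.optimize import least_squares
o=observe(); ims=[]
R=Ro.from_euler('xyz',o['tool_rot'])
for n in('scene','top'):
    z=np.load(f'{n}1.npz');X=z['X'];p=z['p']
    q=R.inv().apply(X.reshape(-1,3)-o['position']).reshape(X.shape)*1000
    k=(q[...,0]>18)&(q[...,0]<42)&(abs(q[...,1])<24)&(q[...,2]>-34)&(q[...,2]<20)
    Y=q[k]; E=Y[Y[:,0]>25]; 
    cy,cz=(E[:,1].min()+E[:,1].max())/2,(E[:,2].min()+E[:,2].max())/2
    (by,bz),rad=cv2.minEnclosingCircle(E[:,1:].astype(np.float32))
    rr=np.hypot(E[:,1]-by,E[:,2]-bz)
    print(n,len(E),'centre y,z',np.round([by,bz,rad],1),'x: r<4',np.round(np.median(E[rr<4,0]),2),'5-8',np.round(np.median(E[(rr>6)&(rr<9),0]),2),'9-14',np.round(np.median(E[(rr>9)&(rr<14),0]),2))
    v,u=np.where(k);cu,cv_=int(np.median(u)),int(np.median(v))
    ims.append(cv2.resize(p[cv_-18:cv_+18,cu-18:cu+18,::-1],(400,400),interpolation=cv2.INTER_CUBIC))
cv2.imwrite('pics/nub.png',cv2.convertScaleAbs(np.hstack(ims),alpha=1.3))
E
python3 m2.py
```

```text
scene 114 centre y,z [-3.4 -7.5 16.3] x: r<4 36.14 5-8 33.31 9-14 34.4
top 195 centre y,z [ 0.3 -8.8 17.5] x: r<4 31.89 5-8 29.88 9-14 30.18
```

View pics/nub.png

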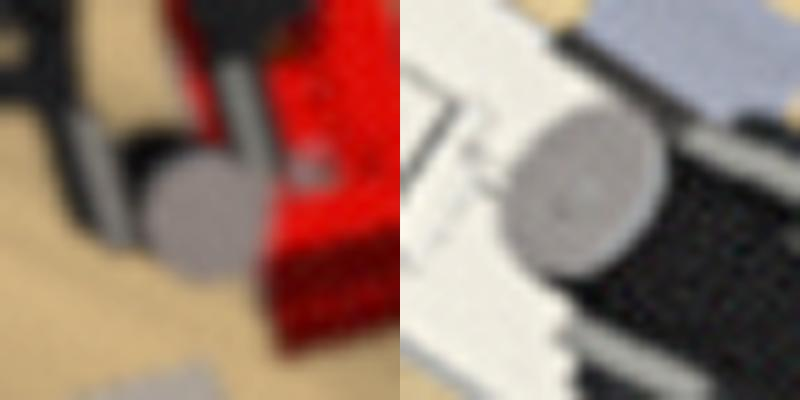

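The top view shows a faint nub circle at (580,190), and depth has it about 2 mm proud, so the orientation is right. The top camera agrees with the robot to about 1 mm. Next I'll plan the insertion path with clearance checks.

```bash
sed -i 's/^L=.*/L=np.array([.5692,-.0103,.973])/; s/^CZ,CX=.*/CZ,CX=-.0076,.0008/' plan.py
cat > chk.py <<'E'
from plan import *
def chk(th,xb,c):
    t=np.deg2rad(th);u=np.array([np.cos(t),np.sin(t)]);n=np.array([-u[1],u[0]])
    s=[]
    for (a,b),(e,f) in(((0,0),(59.5,0)),((59.5,0),(59.5,33)),((59.5,11.5),(61.5,11.5)),((61.5,11.5),(61.5,21.5)),((59.5,33),(0,33))):
        for k in np.linspace(0,1,60): s.append((a+k*(e-a))*u+(b+k*(f-b))*n)
    s=np.array(s)+[xb,c]
    def dist(x0,z0,z1): return np.hypot(np.maximum(x0-s[:,0],0),np.maximum(np.maximum(z0-s[:,1],s[:,1]-z1),0)).min()
    h=np.linspace(7.5,25.5,19)-c; h=h[h>=0]
    comp=max(-28-(xb-h*np.tan(t)).min(),0) if len(h) else 0
    return round(min(dist(21,35,39),dist(26,0,39)),1),round(comp,1)
W=[(38,-25,26),(38,-26,18),(38,-26,12),(33,-28,8),(28,-29.5,6),(23,-31.5,4),(18,-33.5,3),(13,-35.5,2),(8,-37.5,1.5),(4,-39,1),(0,-40,.5)]
if __name__=='__main__':
    for w in W: print(w,chk(*w),np.round(target(*w)[0],4))
    o=st(); rel(o,*target(38,-25,60)); rel(o,*target(38,-25,26))
E
python3 chk.py
```

```text
(38, -25, 26) (np.float64(18.1), 0) [ 0.5546 -0.0087  0.0755]
(38, -26, 18) (np.float64(12.4), np.float64(3.9)) [ 0.554  -0.0095  0.0675]
(38, -26, 12) (np.float64(7.7), np.float64(8.5)) [ 0.554  -0.0095  0.0615]
(33, -28, 8) (np.float64(0.8), np.float64(11.4)) [ 0.5541 -0.0094  0.0558]
(28, -29.5, 6) (np.float64(0.0), np.float64(11.9)) [ 0.5544 -0.009   0.0519]
(23, -31.5, 4) (np.float64(0.4), np.float64(12.6)) [ 0.5543 -0.0091  0.0479]
(18, -33.5, 3) (np.float64(0.2), np.float64(12.8)) [ 0.5541 -0.0094  0.0447]
(13, -35.5, 2) (np.float64(1.0), np.float64(12.9)) [ 0.5538 -0.0099  0.0414]
(8, -37.5, 1.5) (np.float64(3.1), np.float64(12.9)) [ 0.5533 -0.0105  0.0385]
(4, -39, 1) (np.float64(2.7), np.float64(12.7)) [ 0.553 -0.011  0.036]
(0, -40, 0.5) (np.float64(2.1), np.float64(12.0)) [ 0.5528 -0.0113  0.0334]
t 7.2 p [ 0.5596 -0.0023  0.193 ] rpy [-3.136 -0.614  0.974] F [-0.7 -0.4 -2.1] w 0.0308 ff 59.94591951370239 q [ 0.14  0.45  0.1   2.06 -1.08  0.71  0.51]
row [-5.48 -0.02  6.35] [-0.006  0.049  0.001]
row [-7.44 -0.01  9.13] [-0.006  0.049  0.001]
```

```bash
python3 - <<'E'
from plan import *
o=st()
for n in('scene','top'):
    p,d,X=grab(n); np.savez(f'{n}1.npz',p=p,d=d,X=X)
st()
E
python3 m2.py; python3 - <<'E'
from fit import *
t=np.load('top1.npz');s=np.load('scene1.npz');s0=np.load('scene0.npz')
# scene fit: keep only upward-facing pts (exclude sides) by local z gradient
def flat(X):
    z=X[...,2]; e=cv2.dilate(z,np.ones((3,3)))-cv2.erode(z,np.ones((3,3))); Y=X.copy(); Y[e>.004]=9; return Y
g=(569,-10,.973)
for z in(t,):print(fitlight([flat(np.load('top0.npz')['X'])],g))
print(fitlight([flat(s0['X'])],g),fitlight([flat(s['X'])],g))
Y=flat(s0['X']).reshape(-1,3)*1000;Y=Y[(np.hypot(Y[:,0]-606,Y[:,1]+35)<50)&(Y[:,2]>66)&(Y[:,2]<74)];print(len(Y),Y.mean(0),cv2.minAreaRect(Y[:,:2].astype(np.float32)))
E
```

```text
t 7.2 p [ 0.5596 -0.0023  0.193 ] rpy [-3.136 -0.614  0.974] F [-0.7 -0.4 -2.1] w 0.0308 ff 59.94591951370239 q [ 0.14  0.45  0.1   2.06 -1.08  0.71  0.51]
t 7.3 p [0.5604 0.0011 0.1933] rpy [-3.135 -0.61   0.978] F [-0.   0.9 -1.6] w 0.031 ff 59.94562804698944 q [ 0.13  0.45  0.1   2.06 -1.07  0.71  0.49]
scene 79 centre y,z [ -1.  -10.2  16.2] x: r<4 29.2 5-8 27.28 9-14 27.13
top 181 centre y,z [ 0.3 -9.  17.3] x: r<4 30.24 5-8 28.45 9-14 28.36
(array([570.5614188 ,  -9.15994608,   0.96463041]), np.float64(1.1061405275067142))
(array([566.   ,  -9.   ,   0.973]), np.float64(1.5090488421380208)) (array([566.   ,  -9.   ,   0.973]), np.float64(4.459229086428727))
3 [593.94832432 -39.60492942  70.56121598] ((595.3842163085938, -37.29057693481445), (18.64653205871582, 2.9291930198669434), 47.85639190673828)
```

```bash
sed -i 's/^L=.*/L=np.array([.5698,-.0097,.970])/; s/^CZ,CX=.*/CZ,CX=-.0076,.0004/' plan.py
python3 - <<'E'
from plan import *
o=st(); rel(o,*target(38,-25,60))
E
```

```text
t 7.3 p [0.5604 0.0011 0.1933] rpy [-3.135 -0.61   0.978] F [-0.   0.9 -1.6] w 0.031 ff 59.94562804698944 q [ 0.13  0.45  0.1   2.06 -1.07  0.71  0.49]
row [-5.62  0.12  6.27] [-0.011  0.053  0.006]
```

>>> {"op": "play_rows", "data": {
  "motion": [
    [-1,0,1.2,0,0.01,0,-0.6],
    [-2.2,0,2.6,0,0.02,0,-0.6],
    [-3.5,0,4,0,0.03,0,-0.6],
    [-4.6,0,5.3,0,0.04,0,-0.6],
    [-5.2,0,6,0,0.05,0,-0.6]
  ]
}}

```text
clock: 7.8
position: [0.5557, -0.0024, 0.1132]
tool_rot: [-3.135, -0.66, 0.984]
force: [0.2, 0.0, -0.3]
grip_width: 0.0308
finger_force: 59.9
```

>>> {"op": "play_rows", "data": {
  "motion": [
    [0,0,0,0,0,0,-0.6],
    [0,0,0,0,0,0,-0.6],
    [0,0,0,0,0,0,-0.6],
    [0,0,0,0,0,0,-0.6],
    [0,0,0,0,0,0,-0.6]
  ]
}}

```text
clock: 8.3
position: [0.5557, -0.0041, 0.1142]
tool_rot: [-3.136, -0.66, 0.982]
force: [-0.0, 0.3, -1.3]
grip_width: 0.0308
finger_force: 59.9
```

```bash
python3 - <<'E'
from plan import *
o=st(); rel(o,*target(38,-25,60)); rel(o,*target(38,-25,26))
for n in('scene','top'):
    p,d,X=grab(n); np.savez(f'{n}1.npz',p=p,d=d,X=X)
st()
E
python3 m2.py
```

```text
t 8.3 p [ 0.5557 -0.0041  0.1142] rpy [-3.136 -0.66   0.982] F [-0.   0.3 -1.3] w 0.0308 ff 59.94537055492401 q [ 0.37  0.6  -0.16  2.11 -1.25  0.56  0.79]
row [-0.53  0.18  0.15] [-0.013  0.003  0.009]
row [-2.62  0.19  2.84] [-0.013  0.003  0.009]
t 8.4 p [ 0.5556 -0.0043  0.114 ] rpy [-3.136 -0.66   0.981] F [ 0.6  0.1 -1.7] w 0.0307 ff 59.9450558423996 q [ 0.37  0.6  -0.16  2.11 -1.25  0.56  0.79]
scene 95 centre y,z [-2.6 -8.7 16.6] x: r<4 30.71 5-8 30.6 9-14 29.4
top 161 centre y,z [-0.8 -7.4 17.7] x: r<4 31.79 5-8 29.9 9-14 29.96
```

```bash
sed -i 's/^L=.*/L=np.array([.5702,-.0100,.970])/; s/^CZ,CX=.*/CZ,CX=-.0076,.0010/' plan.py
python3 - <<'E'
from plan import *
o=st(); rel(o,*target(38,-25,27))
E
```

```text
t 8.4 p [ 0.5556 -0.0043  0.114 ] rpy [-3.136 -0.66   0.981] F [ 0.6  0.1 -1.7] w 0.0307 ff 59.9450558423996 q [ 0.37  0.6  -0.16  2.11 -1.25  0.56  0.79]
row [-2.59  0.24  2.75] [-0.013  0.003  0.009]
```

>>> {"op": "play_rows", "data": {
  "motion": [
    [-0.6,0.05,0.6,-0.003,0,0.002,-0.6],
    [-1.2,0.1,1.2,-0.006,0,0.004,-0.6],
    [-1.8,0.15,1.9,-0.009,0.002,0.006,-0.6],
    [-2.3,0.2,2.4,-0.012,0.003,0.008,-0.6],
    [-2.6,0.24,2.75,-0.013,0.003,0.009,-0.6]
  ]
}}

```text
clock: 8.9
position: [0.5552, -0.009, 0.0756]
tool_rot: [-3.14, -0.663, 0.968]
force: [-0.4, 0.1, -1.2]
grip_width: 0.031
finger_force: 59.9
```

>>> {"op": "play_rows", "data": {
  "motion": [
    [0,0,0,0,0,0,-0.6],
    [0,0,0,0,0,0,-0.6],
    [0,0,0,0,0,0,-0.6],
    [0,0,0,0,0,0,-0.6],
    [0,0,0,0,0,0,-0.6]
  ]
}}

```text
clock: 9.4
position: [0.5555, -0.0086, 0.0763]
tool_rot: [3.142, -0.663, 0.97]
force: [-0.4, -0.3, -1.6]
grip_width: 0.031
finger_force: 59.9
```

```bash
python3 - <<'E'
from plan import *
o=st()
for w in [(38,-25,27),(38,-26,18),(38,-26.5,12)]: rel(o,*target(*w))
p,d,X=grab('top');np.savez('top2.npz',p=p,d=d,X=X)
p2,d,X=grab('scene')
a=cv2.resize(p[180:260,290:390,::-1],(400,320),interpolation=cv2.INTER_CUBIC);b=cv2.resize(p2[170:240,210:290,::-1],(366,320),interpolation=cv2.INTER_CUBIC)
cv2.imwrite('pics/ins1.png',cv2.convertScaleAbs(np.hstack([a,b]),alpha=1.4))
E
```

```text
t 9.4 p [ 0.5555 -0.0086  0.0763] rpy [ 3.142 -0.663  0.97 ] F [-0.4 -0.3 -1.6] w 0.031 ff 59.94606971740723 q [ 0.54  0.7  -0.38  2.11 -1.25  0.4   0.85]
row [ 0.01 -0.    0.  ] [ 0. -0. -0.]
row [-0.62 -0.    0.65] [ 0. -0. -0.]
row [-1.03 -0.    1.09] [ 0. -0. -0.]
```

View pics/ins1.png

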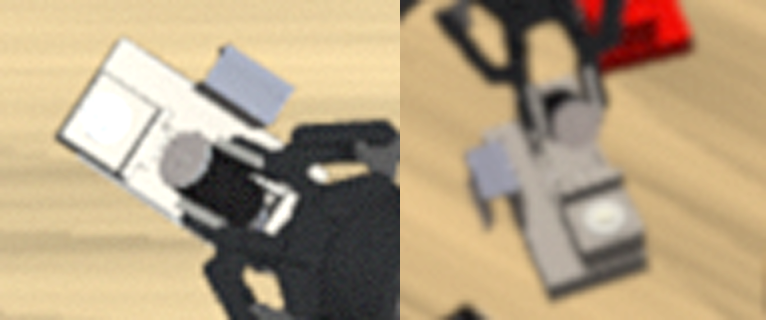

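The cell is lined up over the bay: its disc is at crop (187,160), between the spring block and the lip wall near (150,125), and no contact force shows. I'll go down onto the spring.

>>> {"op": "play_rows", "data": {
  "motion": [
    [-0.3,0,0.3,0,0,0,-0.6],
    [-0.6,0,0.65,0,0,0,-0.6],
    [-0.85,0,0.9,0,0,0,-0.6],
    [-1.03,0,1.1,0,0,0,-0.6],
    [-1.03,0,1.1,0,0,0,-0.6]
  ]
}}

```text
clock: 10.0
position: [0.5546, -0.0097, 0.0607]
tool_rot: [-3.14, -0.664, 0.968]
force: [1.1, 1.0, -0.1]
grip_width: 0.031
finger_force: 60.1
```

```bash
cat > f.py <<'E'
from chk import *
def fl(o):
    l=L[2];c,s=np.cos(l),np.sin(l);f=o['force'];print('F light x,y,z',np.round([c*f[0]+s*f[1],-s*f[0]+c*f[1],f[2]],1))
E
python3 - <<'E'
from f import *
o=st();fl(o)
for w in [(38,-26.5,12),(33,-28,9.5),(29,-30.5,7),(25,-32,5)]: print(w,chk(*w));rel(o,*target(*w))
E
```

```text
t 10.0 p [ 0.5546 -0.0097  0.0607] rpy [-3.14  -0.664  0.968] F [ 1.1  1.  -0.1] w 0.031 ff 60.0560599565506 q [ 0.59  0.74 -0.44  2.11 -1.25  0.35  0.88]
F light x,y,z [ 1.5 -0.3 -0.1]
(38, -26.5, 12) (np.float64(8.0), np.float64(9.0))
row [ 0.05  0.01 -0.04] [-0.    -0.001 -0.002]
(33, -28, 9.5) (np.float64(2.0), np.float64(10.4))
row [-0.16  0.01  0.32] [-0.    -0.088 -0.001]
(29, -30.5, 7) (np.float64(0.0), np.float64(12.8))
row [-0.48  0.01  0.58] [-0.    -0.158 -0.001]
(25, -32, 5) (np.float64(1.2), np.float64(13.6))
row [-0.7   0.01  0.86] [-0.    -0.228 -0.001]
```

```bash
python3 - <<'E'
from f import *
o=observe()
for w in [(35,-29,11),(33,-30,9.5),(29,-32.5,7),(25,-34,5)]: print(w,chk(*w));rel(o,*target(*w))
E
```

```text
(35, -29, 11) (np.float64(5.8), np.float64(11.2))
row [-0.17  0.01  0.04] [-0.    -0.053 -0.001]
(33, -30, 9.5) (np.float64(3.1), np.float64(12.4))
row [-0.32  0.01  0.2 ] [-0.    -0.088 -0.001]
(29, -32.5, 7) (np.float64(1.5), np.float64(14.8))
row [-0.63  0.01  0.46] [-0.    -0.158 -0.001]
(25, -34, 5) (np.float64(3.0), np.float64(15.6))
row [-0.85  0.01  0.74] [-0.    -0.228 -0.001]
```

>>> {"op": "play_rows", "data": {
  "motion": [
    [-0.17,0,0.04,0,-0.05,0,-0.6],
    [-0.32,0,0.2,0,-0.088,0,-0.6],
    [-0.47,0,0.33,0,-0.123,0,-0.6],
    [-0.63,0,0.46,0,-0.158,0,-0.6],
    [-0.63,0,0.46,0,-0.158,0,-0.6]
  ]
}}

```text
clock: 10.5
position: [0.5541, -0.0103, 0.0541]
tool_rot: [3.141, -0.505, 0.972]
force: [2.5, 2.2, 2.0]
grip_width: 0.0307
finger_force: 60.1
```

```bash
python3 - <<'E'
from f import *
o=st();fl(o)
for w in [(29,-32.5,7),(25,-34,5),(21,-35,3.5),(16,-36.5,3),(12,-38,2.5),(8,-39.5,2),(4,-41,1),(0,-41.5,.5)]: print(w,chk(*w));rel(o,*target(*w))
E
```

```text
t 10.5 p [ 0.5541 -0.0103  0.0541] rpy [ 3.141 -0.505  0.972] F [2.5 2.2 2. ] w 0.0307 ff 60.05140721797943 q [ 0.35  0.68 -0.23  2.09 -1.09  0.36  0.62]
F light x,y,z [ 3.2 -0.9  2. ]
(29, -32.5, 7) (np.float64(1.5), np.float64(14.8))
row [-0.17  0.01  0.01] [0.    0.001 0.002]
(25, -34, 5) (np.float64(3.0), np.float64(15.6))
row [-0.34  0.01  0.32] [ 0.    -0.069  0.002]
(21, -35, 3.5) (np.float64(2.7), np.float64(15.4))
row [-0.46  0.01  0.62] [ 0.    -0.139  0.002]
(16, -36.5, 3) (np.float64(2.6), np.float64(15.0))
row [-0.59  0.01  0.86] [ 0.    -0.226  0.002]
(12, -38, 2.5) (np.float64(3.0), np.float64(14.9))
row [-0.73  0.01  1.05] [ 0.    -0.296  0.002]
(8, -39.5, 2) (np.float64(4.1), np.float64(14.8))
row [-0.9   0.01  1.23] [ 0.    -0.365  0.002]
(4, -41, 1) (np.float64(4.7), np.float64(14.7))
row [-1.1   0.01  1.46] [ 0.    -0.435  0.002]
(0, -41.5, 0.5) (np.float64(3.4), np.float64(13.5))
row [-1.21  0.01  1.7 ] [ 0.001 -0.505  0.002]
```

>>> {"op": "play_rows", "data": {
  "motion": [
    [-0.2,0,0.15,0,-0.035,0,-0.6],
    [-0.27,0,0.31,0,-0.07,0,-0.6],
    [-0.39,0,0.61,0,-0.139,0,-0.6],
    [-0.5,0,0.85,0,-0.226,0,-0.6],
    [-0.5,0,0.85,0,-0.226,0,-0.6]
  ]
}}

```text
clock: 11.0
position: [0.5539, -0.0092, 0.0437]
tool_rot: [3.141, -0.278, 0.974]
force: [1.5, 3.4, 0.5]
grip_width: 0.0312
finger_force: 60.3
```

```bash
python3 - <<'E'
from f import *
o=st();fl(o)
for w in [(16,-37.5,3),(12,-38.5,2.5),(8,-40,2),(4,-41.5,1),(0,-42,.5)]: print(w,chk(*w));rel(o,*target(*w))
p,d,X=grab('top');np.savez('top3.npz',p=p,d=d,X=X)
p2,d,X=grab('scene')
a=cv2.resize(p[180:260,290:390,::-1],(400,320),interpolation=cv2.INTER_CUBIC);b=cv2.resize(p2[170:240,210:290,::-1],(366,320),interpolation=cv2.INTER_CUBIC)
cv2.imwrite('pics/ins2.png',cv2.convertScaleAbs(np.hstack([a,b]),alpha=1.4))
E
```

```text
t 11.0 p [ 0.5539 -0.0092  0.0437] rpy [ 3.141 -0.278  0.974] F [1.5 3.4 0.5] w 0.0312 ff 60.33940672874451 q [-0.04  0.67  0.13  2.04 -0.85  0.42  0.23]
F light x,y,z [3.6 0.7 0.5]
(16, -37.5, 3) (np.float64(3.6), np.float64(16.0))
row [-0.27  0.08 -0.08] [-0.001  0.001  0.004]
(12, -38.5, 2.5) (np.float64(3.5), np.float64(15.4))
row [-0.32  0.08  0.15] [-0.    -0.068  0.004]
(8, -40, 2) (np.float64(4.4), np.float64(15.3))
row [-0.44  0.08  0.37] [-0.    -0.138  0.004]
(4, -41.5, 1) (np.float64(5.2), np.float64(15.2))
row [-0.59  0.08  0.64] [-0.    -0.208  0.004]
(0, -42, 0.5) (np.float64(3.8), np.float64(14.0))
row [-0.64  0.08  0.89] [ 0.    -0.278  0.004]
```

View pics/ins2.png

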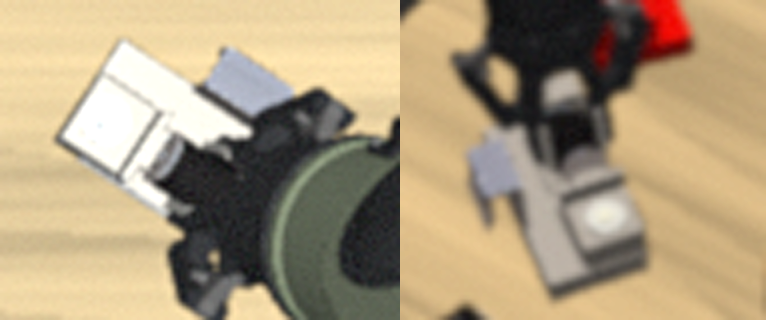

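The light hasn't moved; its corners are still at crop (125,40) and (60,140). The cell's nub end, at (167,158), sits just behind the lip. I'll keep rolling it down.

>>> {"op": "play_rows", "data": {
  "motion": [
    [-0.05,0,0.2,0,-0.068,0,-0.6],
    [-0.17,0,0.43,0,-0.138,0,-0.6],
    [-0.32,0,0.7,0,-0.208,0,-0.6],
    [-0.37,0,1.0,0,-0.278,0,-0.6],
    [-0.37,0,1.0,0,-0.278,0,-0.6]
  ]
}}

```text
clock: 11.6
position: [0.5527, -0.0136, 0.0327]
tool_rot: [-3.141, 0.001, 0.969]
force: [-2.5, 1.5, 19.4]
grip_width: 0.0311
finger_force: 62.3
```

```bash
python3 - <<'E'
from f import *
o=st();fl(o)
for w in [(0,-42,.0),(0,-35.5,0)]: print(w,chk(*w));rel(o,*target(*w))
p,d,X=grab('top')
p2,d,X=grab('scene')
a=cv2.resize(p[180:260,290:390,::-1],(400,320),interpolation=cv2.INTER_CUBIC);b=cv2.resize(p2[170:240,210:290,::-1],(366,320),interpolation=cv2.INTER_CUBIC)
cv2.imwrite('pics/ins3.png',cv2.convertScaleAbs(np.hstack([a,b]),alpha=1.4))
E
```

```text
t 11.6 p [ 0.5527 -0.0136  0.0327] rpy [-3.141e+00  1.000e-03  9.690e-01] F [-2.5  1.5 19.4] w 0.0311 ff 62.305519580841064 q [-0.41  0.77  0.47  1.94 -0.61  0.58 -0.13]
F light x,y,z [-0.1  2.9 19.4]
(0, -42, 0.0) (np.float64(4.0), np.float64(14.0))
row [ 0.06 -0.06 -0.02] [-0.001  0.001 -0.001]
(0, -35.5, 0) (np.float64(0.0), np.float64(7.5))
row [ 0.71 -0.06 -0.02] [-0.001  0.001 -0.001]
```

Level at floor height (TCP z 0.0327 against 0.0329 expected) with the cell behind the lip. I'll ease forward under the lip.

>>> {"op": "play_rows", "data": {
  "motion": [
    [0,0,-0.1,0,0,0,-0.6],
    [0.2,0,-0.15,0,0,0,-0.6],
    [0.4,0,-0.15,0,0,0,-0.6],
    [0.6,0,-0.15,0,0,0,-0.6],
    [0.7,0,-0.15,0,0,0,-0.6]
  ]
}}

```text
clock: 12.2
position: [0.5565, -0.0068, 0.0342]
tool_rot: [-3.141, -0.001, 0.969]
force: [-0.2, -0.8, -3.9]
grip_width: 0.0309
finger_force: 59.9
```

```bash
python3 - <<'E'
from f import *
o=st();fl(o)
rel(o,*target(0,-35.5,0))
E
```

```text
t 12.2 p [ 0.5565 -0.0068  0.0342] rpy [-3.141e+00 -1.000e-03  9.690e-01] F [-0.2 -0.8 -3.9] w 0.0309 ff 59.91921007633209 q [-0.42  0.77  0.47  1.93 -0.61  0.59 -0.14]
F light x,y,z [-0.8 -0.3 -3.9]
row [-0.07  0.01  0.13] [-0.001 -0.001 -0.001]
```

The downward force as it rose shows the lip holding the cell. I'll lower 1 mm, open part way and withdraw.

>>> {"op": "play_rows", "data": {
  "motion": [
    [0,0,0.1,0,0,0,-0.6],
    [0,0,0.12,0,0,0,0.05],
    [0,0,0.12,0,0,0,0.12],
    [0,0,0.12,0,0,0,0.12],
    [0,0,0.12,0,0,0,0.12]
  ]
}}

```text
clock: 12.7
position: [0.5568, -0.0066, 0.0334]
tool_rot: [-3.141, -0.002, 0.969]
force: [-0.3, 0.2, 0.5]
grip_width: 0.0476
finger_force: 0.0
```

>>> {"op": "play_rows", "data": {
  "motion": [
    [0,0,-0.5,0,0,0,0.12],
    [0,0,-2,0,0,0,0.12],
    [0,0,-4.5,0,0,0,0.12],
    [-2,0,-8.5,0,0,0,0.12],
    [-6,0,-12,0,0,0,0.12]
  ]
}}

```text
clock: 13.2
position: [0.5246, -0.0534, 0.1535]
tool_rot: [3.141, -0.002, 0.972]
force: [-0.4, -0.7, 0.7]
grip_width: 0.0477
finger_force: 0.0
```

>>> {"op": "play_rows", "data": {
  "motion": [
    [-4,0,-1,0,0,0,0.12],
    [-7,0,-2,0,0,0,0.12],
    [-7,0,-2,0,0,0,0.12],
    [-7,0,-2,0,0,0,0.12],
    [-7,0,-2,0,0,0,0.12]
  ]
}}

```text
clock: 13.7
position: [0.4849, -0.1112, 0.1712]
tool_rot: [-3.141, -0.002, 0.97]
force: [0.6, -0.5, 1.0]
grip_width: 0.0479
finger_force: 0.0
```

```bash
python3 - <<'E'
from f import *
import fit
o=st()
p,d,X=grab('top');np.savez('top4.npz',p=p,d=d,X=X)
p2,d2,X2=grab('scene')
a=cv2.resize(p[180:260,290:390,::-1],(400,320),interpolation=cv2.INTER_CUBIC);b=cv2.resize(p2[170:240,210:290,::-1],(366,320),interpolation=cv2.INTER_CUBIC)
cv2.imwrite('pics/seated.png',cv2.convertScaleAbs(np.hstack([a,b]),alpha=1.3))
c,s=np.cos(L[2]),np.sin(L[2])
q=X.reshape(-1,3)-[L[0],L[1],0]; q=np.c_[q[:,0]*c+q[:,1]*s,-q[:,0]*s+q[:,1]*c,q[:,2]]*1000
for x in range(-60,45,6):
    k=(abs(q[:,0]-x)<3)&(abs(q[:,1]-13)<4);print(x,np.round(np.median(q[k,2]),1),end=' | ')
k=(q[:,2]>66)&(q[:,2]<75)&(abs(q[:,0])<40)&(q[:,1]<-20)&(q[:,1]>-80);H=q[k];print('\nhook light frame',H.mean(0),cv2.minAreaRect(H[:,:2].astype(np.float32)))
W=X.reshape(-1,3)[k]*1000;print('hook world',W.mean(0),cv2.minAreaRect(W[:,:2].astype(np.float32)))
E
```

```text
t 13.7 p [ 0.4849 -0.1112  0.1712] rpy [-3.141e+00 -2.000e-03  9.700e-01] F [ 0.6 -0.5  1. ] w 0.0479 ff 0.0 q [-0.38  0.49  0.66  2.01 -0.43  0.78 -0.07]
-60 55.1 | -54 53.7 | -48 35.1 | -42 34.1 | -36 45.7 | -30 56.7 | -24 57.4 | -18 57.7 | -12 56.8 | -6 57.4 | 0 57.3 | 6 57.6 | 12 56.9 | 18 56.9 | 24 62.2 | 30 63.2 | 36 52.3 | 42 50.2 | 
hook light frame [  1.84567754 -42.00598438  69.98750156] ((1.5259056091308594, -42.15072250366211), (26.380889892578125, 44.25459289550781), 89.86843872070312)
hook world [605.89349704 -32.22349024  69.98750156] ((605.8321533203125, -32.56907272338867), (44.25457763671875, 26.380868911743164), 55.44538497924805)
```

View pics/seated.png

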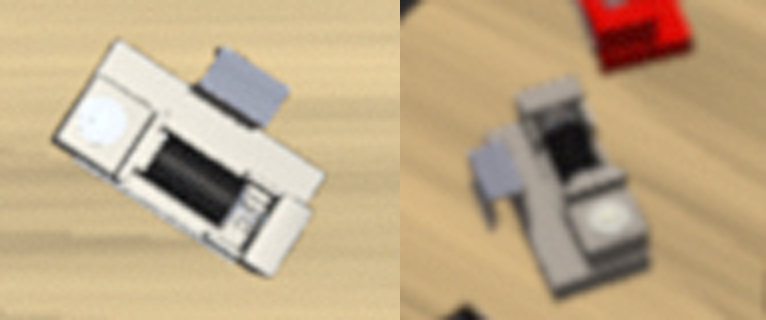

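The cell lies level: its top is at about 57 mm along the whole bay and its end goes under the lip at crop (150,165). The light is standing as before. Next is the hook, whose bend centre is at world (0.606, −0.0325).

```bash
python3 - <<'E'
from f import *
o=observe()
rel(o,[.6059,-.0326,.13],[np.pi,0,.968]);rel(o,[.6059,-.0326,.048],[np.pi,0,.968])
E
```

```text
row [13.33  5.56  4.1 ] [-0.001 -0.001  0.002]
row [13.32  5.57 12.3 ] [-0.001 -0.001  0.002]
```

>>> {"op": "play_rows", "data": {
  "motion": [
    [3.5,1.5,0.5,0,0,0,-0.06],
    [7,3,1,0,0,0,-0.06],
    [10.5,4.5,2,0,0,0,-0.06],
    [13.3,5.6,4,0,0,0,-0.06],
    [13.3,5.6,4.1,0,0,0,-0.06]
  ]
}}

```text
clock: 14.3
position: [0.6074, -0.03, 0.127]
tool_rot: [-3.139, -0.0, 0.974]
force: [-1.8, 0.6, 0.0]
grip_width: 0.0401
finger_force: 0.0
```

>>> {"op": "play_rows", "data": {
  "motion": [
    [0,0,1,0,0,0,-0.06],
    [0,0,2,0,0,0,-0.06],
    [0,0,3,0,0,0,-0.06],
    [0,0,4,0,0,0,-0.06],
    [0,0,4,0,0,0,-0.06]
  ]
}}

```text
clock: 14.8
position: [0.6051, -0.0342, 0.089]
tool_rot: [-3.14, -0.0, 0.969]
force: [0.7, -0.3, -0.0]
grip_width: 0.0402
finger_force: 0.0
```

```bash
python3 - <<'E'
from f import *
o=st()
rel(o,[.6059,-.0326,.048],[np.pi,0,.968])
E
```

```text
t 14.8 p [ 0.6051 -0.0342  0.089 ] rpy [-3.14  -0.     0.969] F [ 0.7 -0.3 -0. ] w 0.0402 ff 0.0 q [-0.4   0.75  0.55  1.78 -0.55  0.77 -0.17]
row [ 0.17 -0.02  4.1 ] [-0.002 -0.     0.001]
```

>>> {"op": "play_rows", "data": {
  "motion": [
    [0.1,0,1,0,0,0,-0.06],
    [0.1,0,2,0,0,0,-0.06],
    [0.1,0,3,0,0,0,-0.06],
    [0.1,0,3.8,0,0,0,-0.06],
    [0.1,0,4.1,0,0,0,-0.06]
  ]
}}

```text
clock: 15.3
position: [0.606, -0.0331, 0.0481]
tool_rot: [-3.14, -0.001, 0.969]
force: [-0.4, 0.1, 0.2]
grip_width: 0.0402
finger_force: 0.0
```

>>> {"op": "play_rows", "data": {
  "motion": [
    [0,0,0,0,0,0,-0.06],
    [0,0,0,0,0,0,-0.6],
    [0,0,0,0,0,0,-0.6],
    [0,0,0,0,0,0,-0.6],
    [0,0,0,0,0,0,-0.6]
  ],
  "squeeze": 110
}}

```text
clock: 15.8
position: [0.6065, -0.0331, 0.0499]
tool_rot: [-3.141, -0.002, 0.969]
force: [-2.7, 0.2, 6.0]
grip_width: 0.0239
finger_force: 107.8
```

```bash
python3 - <<'E'
from f import *
o=st();print(o['moment'])
E
```

```text
t 15.8 p [ 0.6065 -0.0331  0.0499] rpy [-3.141e+00 -2.000e-03  9.690e-01] F [-2.7  0.2  6. ] w 0.0239 ff 107.82978057861328 q [-0.38  0.81  0.51  1.79 -0.59  0.7  -0.14]
[0.04630604 0.72432979 0.30114421]
```

>>> {"op": "play_rows", "data": {
  "motion": [
    [0,0,-0.5,0,0,0,-0.6],
    [0,0,-1.5,0,0,0,-0.6],
    [0,0,-3.5,0,0,0,-0.6],
    [0,0,-6,0,0,0,-0.6],
    [0,0,-9,0,0,0,-0.6]
  ]
}}

```text
clock: 16.3
position: [0.6059, -0.0333, 0.1403]
tool_rot: [-3.141, -0.001, 0.969]
force: [0.9, 0.8, -7.3]
grip_width: 0.0236
finger_force: 108.9
```

>>> {"op": "play_rows", "data": {
  "motion": [
    [0,0,-3,0,0,0,-0.6],
    [0,0,-6,0,0,0,-0.6],
    [0,0,-9,0,0,0,-0.6],
    [0,0,-11.5,0,0,0,-0.6],
    [0,0,-13,0,0,0,-0.6]
  ]
}}

```text
clock: 16.8
position: [0.6066, -0.0337, 0.2717]
tool_rot: [3.14, -0.003, 0.969]
force: [-0.4, 0.2, -6.6]
grip_width: 0.0237
finger_force: 109.0
```

```bash
python3 - <<'E'
from f import *
o=st();print(o['moment'])
# tote: fit rim line from first frame
X=np.load('top0.npz')['X'];Y=X[60:330,420:480].reshape(-1,3);Y=Y[(Y[:,2]>.195)&(Y[:,2]<.204)&(Y[:,0]>.38)&(Y[:,0]<.84)]
vx,vy,x0,y0=cv2.fitLine(Y[:,:2].astype(np.float32),cv2.DIST_HUBER,0,.01,.01).ravel();print('rim mid line',vx,vy,x0,y0,np.arctan2(vy,vx))
a=np.arctan2(vy*np.sign(vx),abs(vx))
ymid=lambda x:y0+np.tan(a)*(x-x0)
print(a,ymid(.6))
rel(o,[.60,ymid(.6)+.10,.27],[np.pi,0,a])
p,d,X=grab('top');p2,d2,X2=grab('scene')
E
```

```text
t 16.8 p [ 0.6066 -0.0337  0.2717] rpy [ 3.14e+00 -3.00e-03  9.69e-01] F [-0.4  0.2 -6.6] w 0.0237 ff 109.04553294181824 q [-0.51  0.55  0.71  1.63 -0.39  1.11 -0.29]
[-0.21360581 -0.30633051  0.05909237]
rim mid line 0.99870837 -0.0508093 0.6062894 -0.21710736 -0.050831188
-0.050831188 -0.21678738
row [-7.22  4.17  0.16] [-0.    -0.003  1.02 ]
```

>>> {"op": "play_rows", "data": {
  "motion": [
    [-0.7,0.4,0,0,0,0.1,-0.6],
    [-1.6,0.9,0,0,0,0.22,-0.6],
    [-2.5,1.4,0,0,0,0.35,-0.6],
    [-3.4,1.9,0,0,0,0.48,-0.6],
    [-4.3,2.5,0,0,0,0.6,-0.6]
  ]
}}

```text
clock: 17.4
position: [0.602, -0.0832, 0.2677]
tool_rot: [-3.14, 0.001, 0.364]
force: [0.2, -0.1, -7.5]
grip_width: 0.0236
finger_force: 109.0
```

```bash
python3 - <<'E'
from f import *
o=st();rel(o,[.60,-.117,.272],[np.pi,0,-.051])
E
```

```text
t 17.4 p [ 0.602  -0.0832  0.2677] rpy [-3.14e+00  1.00e-03  3.64e-01] F [ 0.2 -0.1 -7.5] w 0.0236 ff 109.02812719345093 q [-0.51  0.61  0.87  1.63 -0.5   1.14 -0.72]
row [-1.39  3.09 -0.43] [-0.002  0.001  0.415]
```

>>> {"op": "play_rows", "data": {
  "motion": [
    [-0.4,0.9,-0.1,0,0,0.12,-0.6],
    [-0.8,1.8,-0.2,0,0,0.24,-0.6],
    [-1.2,2.6,-0.3,0,0,0.35,-0.6],
    [-1.4,3.1,-0.4,0,0,0.415,-0.6],
    [-1.4,3.1,-0.4,0,0,0.415,-0.6]
  ]
}}

```text
clock: 17.9
position: [0.6001, -0.1177, 0.2718]
tool_rot: [-3.141, 0.001, -0.048]
force: [0.1, 0.0, -7.3]
grip_width: 0.0235
finger_force: 108.9
```

>>> {"op": "play_rows", "data": {
  "motion": [
    [0,0,0,0,0,0,-0.6],
    [0,0,0,0,0,0,-0.6],
    [0,0,0,0,0,0,-0.6],
    [0,0,0,0,0,0,-0.6],
    [0,0,0,0,0,0,-0.6]
  ]
}}

```text
clock: 18.4
position: [0.6008, -0.1169, 0.2731]
tool_rot: [-3.14, -0.0, -0.045]
force: [-1.1, 0.5, -7.3]
grip_width: 0.0239
finger_force: 108.9
```

```bash
cat > m3.py <<'E'
from f import *
import sys
o=st();rel(o,[.60,-.2168,.272],[np.pi,0,-.051])
p,d,X=grab('top');np.savez('top5.npz',p=p,d=d,X=X);p2,d2,X2=grab('scene')
R=Ro.from_euler('xyz',o['tool_rot'])
for n,XX in(('top',X),('scene',X2)):
    q=R.inv().apply(XX.reshape(-1,3)-o['position']).reshape(XX.shape)*1000
    # light frame relative: x=q0, y=-q1, z=-q2
    k=(abs(q[...,0])<80)&(-q[...,1]>5)&(-q[...,1]<100)&(abs(q[...,2]-10)<70)
    Y=np.c_[q[k][:,0],-q[k][:,1],-q[k][:,2]]
    print(n,len(Y))
    for lo,hi in((-70,-35),(35,70)):
        for y0 in(46,56,66,76):
            j=(Y[:,0]>lo)&(Y[:,0]<hi)&(abs(Y[:,1]-y0)<4)
            if j.sum()>5: print((lo,hi),y0,j.sum(),np.round(np.percentile(Y[j,2],[20,50,80]),1))
a=cv2.resize(p[160:290,330:460,::-1],(400,400),interpolation=cv2.INTER_CUBIC);b=cv2.resize(p2[90:230,150:290,::-1],(400,400),interpolation=cv2.INTER_CUBIC)
cv2.imwrite(f'pics/{sys.argv[1]}.png',cv2.convertScaleAbs(np.hstack([a,b]),alpha=1.4))
E
python3 m3.py tote1
```

```text
t 18.4 p [ 0.6008 -0.1169  0.2731] rpy [-3.14  -0.    -0.045] F [-1.1  0.5 -7.3] w 0.0239 ff 108.87430429458618 q [-0.5   0.65  0.97  1.62 -0.57  1.18 -1.01]
row [0.38 9.99 0.1 ] [-0.002 -0.     0.006]
top 3479
(-70, -35) 46 82 [-25.8   2.7   4.2]
(-70, -35) 56 95 [-16.8  -1.4   4. ]
(-70, -35) 66 102 [-26.3  -5.4   4. ]
(-70, -35) 76 87 [-3.8  2.2  4.2]
(35, 70) 46 84 [-1.   0.5  2.6]
(35, 70) 56 95 [1.4 4.1 5.3]
(35, 70) 66 104 [-0.5  2.7  4. ]
(35, 70) 76 95 [-1.6 -0.5  0.8]
scene 1597
(-70, -35) 46 20 [-5.5  2.9  4.9]
(-70, -35) 56 27 [-4.5  3.4  5.7]
(-70, -35) 66 35 [-8.  -1.4  3.6]
(-70, -35) 76 44 [-21.6  -6.8   2.9]
(35, 70) 46 34 [-27.9  -0.4   2.7]
(35, 70) 56 47 [-20.1   1.4   5.6]
(35, 70) 66 54 [-19.5  -0.    3.3]
(35, 70) 76 75 [-28.8  -6.    0.6]
```

View pics/tote1.png

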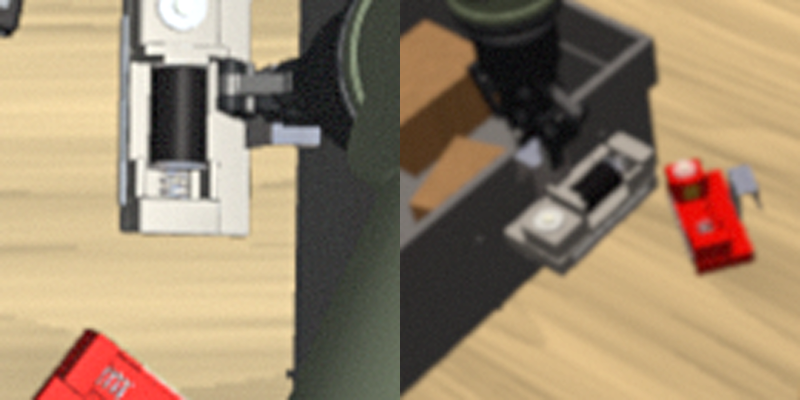

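The view shows the light held level with its cell seated. The hook is at top crop (297,133), still outside the tote rim. That was picture 10, so the rest is by numbers only. I'll check the rim line against the scene camera.

```bash
python3 - <<'E'
from f import *
for f in('top0','scene0','top5'):
    X=np.load(f+'.npz')['X'];Y=X.reshape(-1,3)
    k=(Y[:,2]>.194)&(Y[:,2]<.206)&(abs(Y[:,1]+.2168+.0508*(Y[:,0]-.6)*1)<.02)&(Y[:,0]>.40)&(Y[:,0]<.8);Y=Y[k]
    r=Y[:,1]+.0508*(Y[:,0]-.6)
    vx,vy,x0,y0=cv2.fitLine(Y[:,:2].astype(np.float32),cv2.DIST_HUBER,0,.01,.01).ravel();print(f,len(Y),vy/vx,y0+vy/vx*(.6-x0),np.percentile(r,[3,50,97]),np.median(Y[:,2]))
# hook in tool frame from top5
o=observe();X=np.load('top5.npz')['X'];R=Ro.from_euler('xyz',o['tool_rot'])
q=R.inv().apply(X.reshape(-1,3)-o['position'])*1000
k=(abs(q[:,0])<26)&(abs(q[:,1])<25)&(-q[:,2]>14)&(-q[:,2]<25)
print(k.sum(),np.round(np.percentile(q[k],[2,50,98],axis=0),1))
rel(o,[.60,-.2168,.272],[np.pi,0,-.051])
E
```

```text
top0 1462 -0.050420485 -0.21662575 [-0.2228967  -0.21633022 -0.21163173] 0.1991044072555923
scene0 531 -0.050565146 -0.21651246 [-0.224858   -0.21643903 -0.21091603] 0.19963273319649832
top5 339 -0.061471954 -0.21459498 [-0.22243366 -0.21615945 -0.21149216] 0.19906318598802433
117 [[-22.  -19.2 -22.3]
 [-16.8  -4.1 -19.4]
 [ 19.9  10.9 -15.1]]
row [0.38 9.98 0.1 ] [-0.001 -0.     0.005]
```

>>> {"op": "play_rows", "data": {
  "motion": [
    [0.1,1.5,0,0,0,0.003,-0.6],
    [0.2,3.5,0,0,0,0.006,-0.6],
    [0.3,6,0,0,0,0.006,-0.6],
    [0.4,8,0,0,0,0.006,-0.6],
    [0.4,10,0,0,0,0.006,-0.6]
  ]
}}

```text
clock: 19.0
position: [0.6, -0.2186, 0.273]
tool_rot: [-3.141, -0.0, -0.052]
force: [0.7, 0.0, -6.4]
grip_width: 0.0238
finger_force: 109.1
```

>>> {"op": "play_rows", "data": {
  "motion": [
    [0,0,0,0,0,0,-0.6],
    [0,0,0,0,0,0,-0.6],
    [0,0,0,0,0,0,-0.6],
    [0,0,0,0,0,0,-0.6],
    [0,0,0,0,0,0,-0.6]
  ]
}}

```text
clock: 19.5
position: [0.6004, -0.2165, 0.273]
tool_rot: [-3.14, -0.0, -0.051]
force: [-0.3, 0.1, -7.5]
grip_width: 0.024
finger_force: 109.3
```

```bash
python3 - <<'E'
from f import *
o=st();rel(o,[.60,-.2168,.232],[np.pi,0,-.051])
E
```

```text
t 19.5 p [ 0.6004 -0.2165  0.273 ] rpy [-3.14  -0.    -0.051] F [-0.3  0.1 -7.5] w 0.024 ff 109.28498268127441 q [-0.3   0.69  0.94  1.55 -0.58  1.21 -0.88]
row [-0.04  0.04  4.1 ] [-0.002 -0.    -0.   ]
```

>>> {"op": "play_rows", "data": {
  "motion": [
    [0,0,1,0,0,0,-0.6],
    [0,0,2.5,0,0,0,-0.6],
    [0,0,4,0,0,0,-0.6],
    [0,0,5.5,0,0,0,-0.6],
    [0,0,6.2,0,0,0,-0.6]
  ]
}}

```text
clock: 20.0
position: [0.5996, -0.2166, 0.2087]
tool_rot: [-3.14, 0.002, -0.052]
force: [-0.1, -0.4, -5.9]
grip_width: 0.0238
finger_force: 109.3
```

>>> {"op": "play_rows", "data": {
  "motion": [
    [0,0,0.3,0,0,0,-0.6],
    [0,0,0.7,0,0,0,-0.6],
    [0,0,1.1,0,0,0,-0.6],
    [0,0,1.5,0,0,0,-0.6],
    [0,0,1.8,0,0,0,-0.6]
  ]
}}

```text
clock: 20.5
position: [0.6003, -0.2169, 0.1928]
tool_rot: [-3.14, -0.001, -0.052]
force: [0.1, 0.1, -6.7]
grip_width: 0.0235
finger_force: 109.3
```

```bash
python3 - <<'E'
from f import *
o=st();print(o['moment']);rel(o,[.60,-.2165,.184],[np.pi,0,-.051])
E
```

```text
t 20.5 p [ 0.6003 -0.2169  0.1928] rpy [-3.14e+00 -1.00e-03 -5.20e-02] F [ 0.1  0.1 -6.7] w 0.0235 ff 109.34704542160034 q [-0.27  0.76  0.88  1.63 -0.65  1.07 -0.82]
[-0.40086584  0.00665811  0.01211361]
row [-0.03 -0.04  0.88] [-0.001 -0.001 -0.001]
```

>>> {"op": "play_rows", "data": {
  "motion": [
    [0,0,0.2,0,0,0,-0.6],
    [0,0,0.4,0,0,0,-0.6],
    [0,0,0.6,0,0,0,-0.6],
    [0,0,0.8,0,0,0,-0.6],
    [0,0,0.9,0,0,0,-0.6]
  ]
}}

```text
clock: 21.0
position: [0.6002, -0.217, 0.1841]
tool_rot: [-3.14, -0.0, -0.052]
force: [-6.2, 4.3, 10.5]
grip_width: 0.0234
finger_force: 111.9
```

```bash
python3 - <<'E'
from f import *
o=st();print(o['moment'])
E
```

```text
t 21.0 p [ 0.6002 -0.217   0.1841] rpy [-3.14  -0.    -0.052] F [-6.2  4.3 10.5] w 0.0234 ff 111.86728835105896 q [-0.26  0.77  0.87  1.64 -0.66  1.05 -0.81]
[ 0.54225248  1.12903709 -0.05025278]
```

The hook touches the rim at the expected height. Releasing gently.

>>> {"op": "play_rows", "data": {
  "motion": [
    [0,0,-0.05,0,0,0,-0.6],
    [0,0,-0.05,0,0,0,-0.3],
    [0,0,-0.05,0,0,0,-0.15],
    [0,0,-0.05,0,0,0,-0.06],
    [0,0,-0.05,0,0,0,-0.06]
  ]
}}

```text
clock: 21.5
position: [0.6003, -0.217, 0.1847]
tool_rot: [-3.14, -0.001, -0.052]
force: [0.8, 0.7, -0.8]
grip_width: 0.0403
finger_force: 0.0
```

```bash
python3 - <<'E'
from f import *
o=st();print(o['moment'])
E
```

```text
t 21.5 p [ 0.6003 -0.217   0.1847] rpy [-3.14e+00 -1.00e-03 -5.20e-02] F [ 0.8  0.7 -0.8] w 0.0403 ff 0.0 q [-0.26  0.77  0.87  1.64 -0.66  1.05 -0.81]
[ 0.02452494  0.01956958 -0.00613209]
```

>>> {"op": "play_rows", "data": {
  "motion": [
    [0,0,-0.5,0,0,0,-0.06],
    [0,0,-1.5,0,0,0,-0.06],
    [0,0,-3,0,0,0,-0.06],
    [0,0,-5,0,0,0,-0.06],
    [0,0,-8,0,0,0,-0.06]
  ]
}}

```text
clock: 22.0
position: [0.5998, -0.2169, 0.2657]
tool_rot: [-3.14, 0.001, -0.052]
force: [0.1, -0.2, -0.0]
grip_width: 0.0401
finger_force: 0.0
```

>>> {"op": "play_rows", "data": {
  "motion": [
    [-3,0,-3,0,0,0,-0.06],
    [-7,0,-5,0,0,0,-0.06],
    [-11,0,-5,0,0,0,-0.06],
    [-15,0,-5,0,0,0,-0.06],
    [-18,0,-5,0,0,0,-0.06]
  ]
}}

```text
clock: 22.5
position: [0.4181, -0.2082, 0.3151]
tool_rot: [-3.139, -0.001, -0.053]
force: [0.7, -0.5, 0.8]
grip_width: 0.0402
finger_force: 0.0
```

>>> {"op": "play_rows", "data": {
  "motion": [
    [0,0,0,0,0,0,-0.06],
    [0,0,0,0,0,0,-0.06],
    [0,0,0,0,0,0,-0.06],
    [0,0,0,0,0,0,-0.06],
    [0,0,0,0,0,0,-0.06]
  ]
}}

```text
clock: 23.0
position: [0.4207, -0.208, 0.3144]
tool_rot: [-3.141, 0.0, -0.052]
force: [0.3, -0.2, -0.5]
grip_width: 0.0401
finger_force: 0.0
```

```bash
python3 - <<'E'
from f import *
st()
c,s=np.cos(-.051),np.sin(-.051)
for n in('top','scene'):
    p,d,X=grab(n,n+'9')
    q=X.reshape(-1,3)-[.6003,-.217,0];q=np.c_[q[:,0]*c+q[:,1]*s,-q[:,0]*s+q[:,1]*c,q[:,2]]*1000  # light axes about slot
    k=(abs(q[:,0])<24)&(abs(q[:,1])<20)&(q[:,2]>185);print(n,'hook top z',np.round(np.percentile(q[k,2],[10,50,90]),1),'xc',np.round(np.median(q[k&(q[:,2]>201.5),:2],axis=0),1))
    for x in(-60,-45,-15,-10,0,10,24,30,40,62):
        for y in(30,45,57.5,70):
            j=(abs(q[:,0]-x)<4)&(abs(q[:,1]-y)<4)&(q[:,2]>100)
            print((x,y),np.round(np.median(q[j,2]),1) if j.sum()>2 else None,end=' ')
        print()
# neighbours unchanged?
t0=np.load('top0.npz')['p'].astype(int);t9=cv2.imread('pics/top9.png')[:,:,::-1].astype(int)
D=(abs(t0-t9).sum(-1)>90).astype(np.uint8);n,_,S,C=cv2.connectedComponentsWithStats(D)
print([tuple(S[i]) for i in range(1,n) if S[i,4]>25])
E
```

```text
t 23.0 p [ 0.4207 -0.208   0.3144] rpy [-3.141  0.    -0.052] F [ 0.3 -0.2 -0.5] w 0.0401 ff 0.0 q [-0.56  0.35  1.16  1.92 -0.35  1.11 -0.88]
top hook top z [194.8 203.2 205.4] xc [-0.4  1.5]
(-60, 30) None (-60, 45) 183.6 (-60, 57.5) 182.4 (-60, 70) 181.1 
(-45, 30) None (-45, 45) 153.3 (-45, 57.5) 161.5 (-45, 70) 152.0 
(-15, 30) 154.9 (-15, 45) 182.3 (-15, 57.5) 184.8 (-15, 70) 171.4 
(-10, 30) 155.9 (-10, 45) 182.4 (-10, 57.5) 184.1 (-10, 70) 172.2 
(0, 30) 155.5 (0, 45) 182.0 (0, 57.5) 185.7 (0, 70) 169.9 
(10, 30) 154.6 (10, 45) 181.8 (10, 57.5) 185.0 (10, 70) 169.4 
(24, 30) 155.5 (24, 45) 192.1 (24, 57.5) 190.7 (24, 70) 173.8 
(30, 30) 156.0 (30, 45) 193.0 (30, 57.5) 192.2 (30, 70) 189.8 
(40, 30) None (40, 45) 179.2 (40, 57.5) 179.0 (40, 70) 176.4 
(62, 30) None (62, 45) 182.2 (62, 57.5) 182.7 (62, 70) 179.1 
scene hook top z [189.3 203.7 206.9] xc [-1.8  1.9]
(-60, 30) None (-60, 45) 183.5 (-60, 57.5) 182.2 (-60, 70) 181.2 
(-45, 30) None (-45, 45) None (-45, 57.5) 175.8 (-45, 70) None 
(-15, 30) None (-15, 45) None (-15, 57.5) 184.1 (-15, 70) 173.3 
(-10, 30) None (-10, 4
[... 529 characters left out ...]
, np.int32(24), np.int32(128)), (np.int32(174), np.int32(191), np.int32(21), np.int32(28), np.int32(373)), (np.int32(317), np.int32(191), np.int32(54), np.int32(38), np.int32(584)), (np.int32(344), np.int32(192), np.int32(18), np.int32(12), np.int32(75)), (np.int32(304), np.int32(199), np.int32(62), np.int32(50), np.int32(826)), (np.int32(474), np.int32(293), np.int32(86), np.int32(31), np.int32(1456)), (np.int32(554), np.int32(312), np.int32(6), np.int32(12), np.int32(45)), (np.int32(549), np.int32(324), np.int32(5), np.int32(11), np.int32(33)), (np.int32(520), np.int32(333), np.int32(29), np.int32(5), np.int32(84)), (np.int32(528), np.int32(344), np.int32(32), np.int32(26), np.int32(366))]
```

```bash
python3 -c "
from workcell import bot
print(bot.job_done())"
```

```text
the job is handed in; nothing more can be done
None
```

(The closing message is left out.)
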